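# Shut the tilt-out lid bin and lock it with its retaining pin

### The job

The tilt-out bin for pot lids has been left hanging open. Push it fully shut in its rack, then slide the loose red-handled retaining pin from outside the rack through the steel ears and the bin's yellow tab between them, fully home until its handle meets the outer ear, and leave it there so the bin is locked. Leave the bowl, spice jar, colander and spoon where they are.

Things in the scene. Friction and masses are not known exactly. Their poses are not given: they have to be found in the camera images.
- rack: White plastic rack, fixed, 130 (x) x 238 (y) x 160 mm; origin: centre of its underside; front (-x) faces the robot. On its right (-y) side panel, front corner, stands a steel U-bracket open to the front: two upright ears 40 x 40 x 10 mm (x, z, y) at y = -114 and -86 mm (18 mm gap), tops at z = 220 mm, each with a 16 mm hole along y, joined by a web behind. Free space outside (-y).
- ear_hole (a point): Centre of the outer ear's 16 mm hole at its outer face, at x = -51, y = -119, z = 200 mm from the rack's origin, with the rack's axes. The pin goes in here along +y: outer ear y = 0 to 10 mm, bin tab 14 to 24 mm, inner ear 28 to 38 mm from this point.
- bin (a joint): Hinge of the blue tilt-out bin, rad: 0 = fully shut (stop; holes in line), grows as its top tilts out towards the robot, at most 0.55. Hinge line along the rack's y at x = -65, z = 20 mm from the rack's origin. Stiff: stays where left; pushing near the top takes about 5 N.
- bin_front (a point): Point on the outer face of the bin's flat front panel (206 wide, 150 high, 8 mm thick), mid-width, 125 mm above the hinge line, 25 mm below the top edge: a good place to push. Axes turn with the bin; -x is out of the panel. When shut: x = -65, y = 0, z = 145 mm from the rack's origin.
- tab_hole (a point): Centre of the 16 mm hole, along y, in the yellow tab (34 mm square, 10 mm thick) that stands up at the right front of the bin and swings in between the ears; 180 mm above and 14 mm behind the hinge line. When shut it lies on the axis of the ears' holes.
- pin: Loose retaining pin lying on the worktop, 130 mm long, about 0.12 kg: red block handle 26 (x) x 60 (y) x 30 mm (z); steel shaft 12 mm in diameter, 70 mm long, from the middle of the handle's +y face, last 8 mm tapered to 6 mm. Origin: centre of the handle's underside; shaft axis 15 mm above it. Grip the handle from above across its x.
- pin_shoulder (a point): Centre of the handle's +y face, where the shaft begins: the shoulder that meets the outer ear when the pin is home; pin's axes.
- pin_tip (a point): Tip of the pin's shaft, 70 mm along +y from pin_shoulder; pin's axes.
- bowl: White ceramic bowl, 120 mm across, 55 mm high; origin at the centre of its underside. Leave alone.
- jar: Closed amber glass spice jar, 56 mm in diameter, 100 mm high; origin at the centre of its underside. Leave alone.
- colander: Orange plastic colander, 170 mm across, 222 mm over its two lugs along x, 75 mm high; origin at the centre of its underside. Leave alone.
- spoon: Steel spoon 180 mm long lying along its x; origin mid-length on its underside. Leave alone.

How it is judged (in metres and radians):
On the way, in this order (a step that is already met when the one before it is completed fails the run):
1. the bin is pushed fully shut (value of joint bin below 0.04 rad), for 0.2 s.
2. with the bin shut, the pin goes through both ears and the tab (value of joint bin below 0.04 rad and y of pin_tip in the frame of ear_hole above 0.06 m and x of pin_tip in the frame of ear_hole between -0.013 and 0.013 m and z of pin_tip in the frame of ear_hole between -0.013 and 0.013 m and x of pin_shoulder in the frame of ear_hole between -0.008 and 0.008 m and z of pin_shoulder in the frame of ear_hole between -0.008 and 0.008 m), for 0.2 s.
At the end, for the whole second after the job is handed in: Bin shut (hinge below 0.04 rad); pin through both ears and the tab from outside, tip at least 60 mm past the outer ear's face (home: 70), shoulder within 8 mm and tip within 13 mm of the hole axis in x and z; pin at rest; bowl, jar, colander and spoon within 30 mm of their starts (all of step 2 and linear speed of pin below 0.02 m/s and distance of each of bowl, jar, colander, spoon from where it was at the start of the episode below 0.03 m); the robot touches nothing.
It fails at once if the bowl is moved by more than 30 mm (distance of bowl from where it was at the start of the episode above 0.03 m).
It fails at once if the spice jar is moved by more than 30 mm (distance of jar from where it was at the start of the episode above 0.03 m).
It fails at once if the colander is moved by more than 30 mm (distance of colander from where it was at the start of the episode above 0.03 m).
It fails at once if the spoon is moved by more than 30 mm (distance of spoon from where it was at the start of the episode above 0.03 m).
It also fails if it takes over 64 s, if anything falls off the work surface, if the arm or the gripper's body presses on something with over 40 N, if the wrist force passes 120 N, or if a joint passes its speed limit or range.

### The arm

A 6-joint arm with a two-finger parallel gripper is mounted at the origin on the work surface. World frame = base frame: x ahead of the robot, y to its left, z up, the work surface at z = 0. Lengths are in mm, angles in degrees, forces in N, time in s.
With the tool pointing down it reaches from about 300 to 850 mm from the base axis. Payload 5.4 kg.
Tool frame: the origin (TCP) lies midway between the tips of the shut fingers; the grasp point (between the pads) lies 19 mm behind it; z points along the fingers, y is the direction in which the jaws open and shut (so a half turn about z gives the same grasp; the last joint's range is limited). The gripper opens to 85 mm and grips with 20 to 120 N. Pads are 22 mm wide; open, the fingers measure 114 mm over their backs; the gripper's body (76 mm by 85 mm) begins 54 mm behind the grasp point. The pads swing forward as they close: fully open they stand 13 mm farther back than shut.
Start: joints at [-77.871, 9.076, 91.501, -0, 79.423, -12.038], TCP at [235.382, -524.596, 231.299] pointing down, gripper open.
Joint ranges: [-166.64, 166.64], [-54.1, 131.32], [10.49, 154.53], [-73.88, 253.88], [9.74, 151.15], [-171.62, 171.62]. Speed limits (degrees/s): [147.25, 147.25, 180, 180, 180, 180].

### API

Orientations are given as a 3x3 rotation matrix whose columns are the frame's x, y, z axes.
In Python, from cell import bot gives the robot as it stands. The module is installed in compiled form; this text tells all that it offers. Calls block until the motion is done:
- bot.reach(position, orientation): joint-space move of the TCP to a pose.
- bot.move_straight(position, attitude=None, v=150, until_force=None): straight line of the TCP; attitude=None keeps the orientation; v is the mean speed in mm/s. With until_force (N) it stops when the force on the tool has changed by that much, and returns True; else False.
- bot.set_joints(angles): joint-space move.
- bot.command_gripper(opening): finger opening in mm; the grip force is fixed at half the most; returns when the fingers have stopped.
- bot.wait(seconds).
- bot.solve_ik(position, orientation): joint angles nearest the present ones, or None.
- bot.get_obs(): the state.
- bot.read_camera(name): name is "scene" or "top"; returns the picture (400x640x3 uint8, red, green, blue); there is no depth.
- bot.calibration(name): a dict with "fx", "fy", "cx", "cy" (pixels), "extrinsics" (4x4, takes a point from world to camera coordinates). Camera axes: x right, y down, z forward; pixel columns grow to the right and rows downward; lengths in mm; the calibration is good to about 2 mm. A picture is of the moment at which its call begins. calibration takes no time and is no camera call.
A pose or a line that the arm cannot do raises bot.IKError and nothing moves.
- bot.sign_off(): hands the job in, once; it reports no verdict.
Trained networks look in the newest picture that a camera, given by its name, has taken for a name from the list of things; names that differ only in an ending like _2 or _b are one class to them, and where a whole thing is asked for, a point or a joint stands for the part that bears it (a point fixed in the world has none). Each returns a list of dicts, best first, with "p" (0 to 1); they miss things now and then, are a little off and sometimes report something else, mostly with a low value. They report only what shows in the picture. A call takes as long as a camera call.
- bot.recognise(camera, query): "rect" ([left, top, width, height] in pixels, round what is visible of it).
- bot.outline_of(camera, query): "pixels" (400x640 bool, what is visible of it) and "rect" ([left, top, width, height] in pixels, round what is visible of it).
The state is a dict: "time_s": time; "qpos": joint angles; "joint_velocities": joint speeds; "joint_efforts": joint torques, N m; "position": TCP position; "ee_rot": TCP orientation; "ft_force": force on the tool from outside, world axes, zero at the start; "wrist_torque": the same for the moment, N m; "width": finger opening in mm.
Only numpy, scipy, OpenCV 4.12 (cv2) and the standard library are available. Lean on these libraries where they do the work, as an engineer would, in place of code of your own. Each camera call takes 0.05 s, during which the arm holds its last target.

## Working session

There is one attempt and no reset: what is moved stays moved. The work goes in short steps, each a Python script; the robot and the scene stay as the last script left them, time stands still between calls to the robot, and variables do not carry over. Pictures are saved under pics/ and viewed, and the job is handed in when it is done.

```bash
mkdir -p pics; python3 - <<'E'
from cell import bot
import cv2,numpy as np
for n in("scene","top"):
    im=bot.read_camera(n); cv2.imwrite(f"pics/{n}0.png",im[:,:,::-1])
    c=bot.calibration(n); print(n,c["fx"],c["fy"],c["cx"],c["cy"]); print(np.round(c["extrinsics"],3))
o=bot.get_obs(); print(o["time_s"],o["position"],o["ee_rot"],o["width"])
E
```

```text
scene 410.3192671395494 410.3192671395494 318.3962565012456 200.97464608013593
[[ 7.030000e-01  7.110000e-01  1.100000e-02 -4.639650e+02]
 [ 5.410000e-01 -5.240000e-01 -6.590000e-01 -1.571860e+02]
 [-4.620000e-01  4.690000e-01 -7.520000e-01  1.586737e+03]
 [ 0.000000e+00  0.000000e+00  0.000000e+00  1.000000e+00]]
top 410.899144530226 410.899144530226 323.5039992807314 196.59861609704615
[[-3.000000e-03 -1.000000e+00 -1.200000e-02  1.072460e+02]
 [-9.980000e-01  3.000000e-03 -6.900000e-02  5.650320e+02]
 [ 6.900000e-02  1.200000e-02 -9.980000e-01  1.540982e+03]
 [ 0.000000e+00  0.000000e+00  0.000000e+00  1.000000e+00]]
0.1 [ 235.26359991 -524.06450262  230.38877966] [[ 9.12346458e-01  4.09418863e-01 -3.67556660e-04]
 [ 4.09418867e-01 -9.12344932e-01  1.70788685e-03]
 [ 3.63902639e-04 -1.70866915e-03 -9.99998474e-01]] 85.23500625282259
```

View pics/scene0.png

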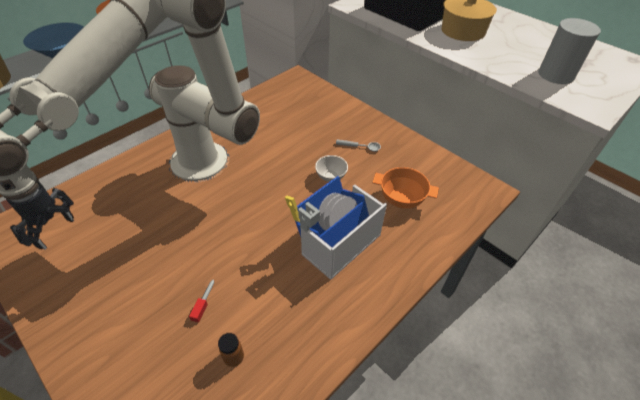

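View pics/top0.png

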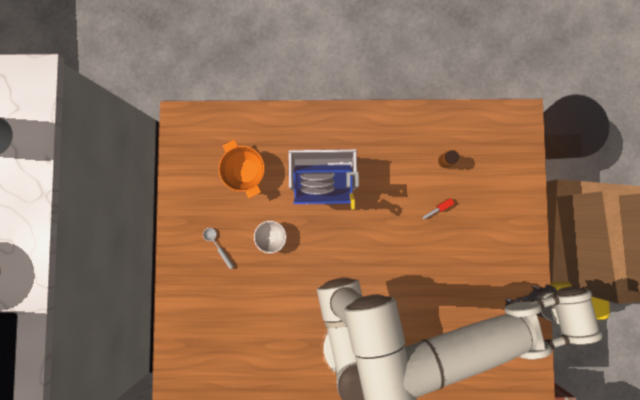

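```bash
python3 - <<'E'
import cv2
t=cv2.imread("pics/top0.png"); s=cv2.imread("pics/scene0.png")
f=lambda im,x0,x1,y0,y1,k,n: cv2.imwrite(n,cv2.resize(im[y0:y1,x0:x1],None,fx=k,fy=k,interpolation=cv2.INTER_CUBIC))
f(t,280,370,140,210,8,"pics/t_rack.png"); f(s,280,395,175,280,5.5,"pics/s_rack.png")
f(t,415,470,190,225,10,"pics/t_pin.png"); f(s,180,225,275,325,10,"pics/s_pin.png")
E
```

```text
(no output)
```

View pics/t_rack.png

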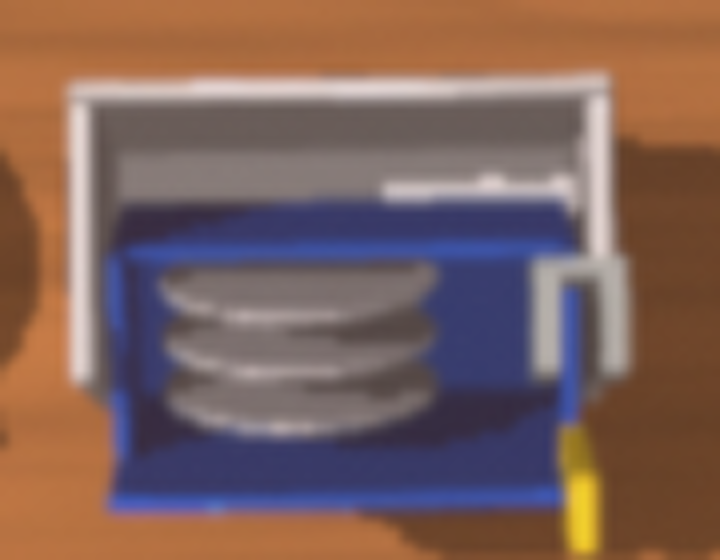

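View pics/s_rack.png

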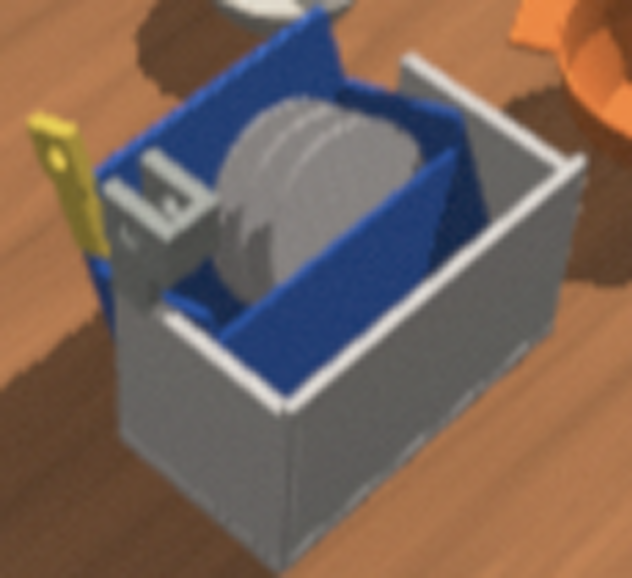

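View pics/t_pin.png

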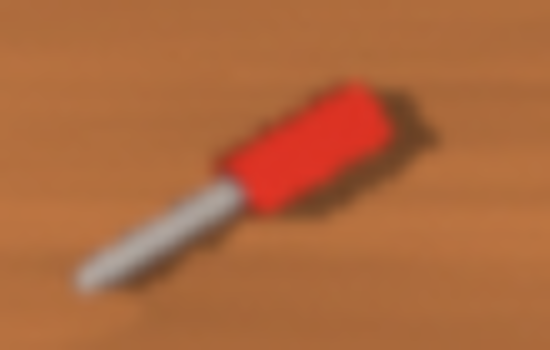

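View pics/s_pin.png

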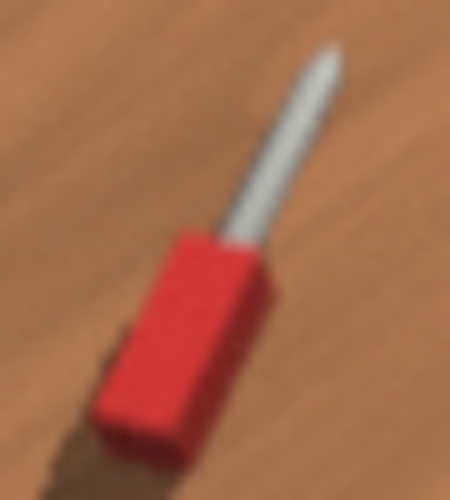

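```bash
cat > fit.py <<'E'
import numpy as np
from scipy.optimize import least_squares
from cell import bot
C={n:bot.calibration(n) for n in("scene","top")}
def proj(n,P):
    c=C[n];P=np.atleast_2d(P).astype(float);q=P@c["extrinsics"][:3,:3].T+c["extrinsics"][:3,3]
    return np.c_[c["fx"]*q[:,0]/q[:,2]+c["cx"],c["fy"]*q[:,1]/q[:,2]+c["cy"]]
def T(p,L):
    a=p[2];L=np.array(L,float);c,s=np.cos(a),np.sin(a)
    return np.c_[p[0]+c*L[:,0]-s*L[:,1],p[1]+s*L[:,0]+c*L[:,1],L[:,2]]
def fit(data,x0):
    # data: list (cam, origin, k, [(local, crop)])
    def res(p):
        r=[]
        for n,o,k,l in data:
            px=np.array([(np.array(c)+.5)/k-.5+o for _,c in l])
            r.append((proj(n,T(p,[a for a,_ in l]))-px).ravel())
        return np.concatenate(r)
    s=least_squares(res,x0,loss="soft_l1",x_scale=[100,100,.1])
    return s.x,res(s.x).reshape(-1,2)
E
python3 - <<'E'
from fit import *
rt=("top",np.array([280,140]),8,[((65,119,160),(68,88)),((65,-119,160),(608,76)),((-65,119,160),(72,384)),((-71,-119,220),(630,376)),((-71,-81,220),(532,376))])
rs=("scene",np.array([280,175]),5.5,[((65,119,160),(584,158)),((65,-119,160),(288,408)),((-65,119,160),(407,56)),((65,-119,0),(284,572)),((-65,-119,0),(122,434)),((65,119,0),(552,330)),((-71,-119,220),(105,185)),((-71,-81,220),(147,152))])
pt=("top",np.array([415,190]),10,[((0,100,15),(80,287)),((13,30,30),(222,166)),((-13,30,30),(265,214)),((13,-30,30),(355,80)),((-13,-30,30),(396,130))])
ps=("scene",np.array([180,275]),10,[((0,100,15),(335,45)),((13,30,30),(272,252)),((-13,30,30),(188,233)),((13,-30,30),(188,432)),((-13,-30,30),(93,412))])
for nm,a,b,x0 in(("rack",rt,rs,(620,40,0)),("pin",pt,ps,(550,-310,.5))):
    for d in([a,b],[a],[b]):
        x,r=fit(d,x0); print(nm,np.round(x,3),np.degrees(x[2]).round(2)); 
        if len(d)==2: print(np.round(r,2).tolist())
E
```

```text
rack [6.54822e+02 1.08505e+02 1.60000e-02] 0.9
[[-0.42, -0.23], [0.35, -0.12], [-0.46, -0.12], [-0.23, -0.34], [0.55, -0.12], [0.38, -0.41], [0.41, 0.38], [0.21, -3.78], [-0.81, 0.54], [-1.02, 0.39], [-0.34, -0.1], [-1.07, 0.12], [1.0, -1.13]]
rack [6.54183e+02 1.08345e+02 1.50000e-02] 0.89
rack [6.55366e+02 1.08542e+02 1.60000e-02] 0.9
pin [ 536.063 -352.883    0.565] 32.36
[[-0.22, -0.08], [0.17, -1.0], [-0.28, 0.04], [0.21, -0.97], [-0.03, -0.15], [-0.21, 0.31], [-0.18, -1.17], [-0.3, -1.18], [-0.5, 0.11], [0.22, 0.08]]
pin [ 534.526 -352.94     0.566] 32.44
pin [ 537.249 -353.061    0.563] 32.25
```

```bash
python3 - <<'E'
from cell import bot
import cv2,numpy as np
R=np.array([[1,0,0],[0,-1,0],[0,0,-1.]])
bot.reach([430,107.5,300],R); bot.command_gripper(0)
bot.reach([470,107.5,140],R)
r=bot.move_straight([605,107.5,140],v=60,until_force=25)
o=bot.get_obs();print(r,o["time_s"],o["position"],o["ft_force"],o["width"])
bot.wait(.3)
o=bot.get_obs();print(o["position"],o["ft_force"])
for n in("scene","top"): cv2.imwrite(f"pics/{n}1.png",cv2.resize(bot.read_camera(n)[140:290,260:420,::-1],None,fx=4,fy=4,interpolation=cv2.INTER_CUBIC))
E
```

```text
True 5.6 [580.67681096 107.66897979 139.22394244] [0.2757182  0.48397104 0.32761739] 0.14581057046382168
[579.73004594 107.74096378 138.74944983] [ 0.18742    -0.09021251  0.04984723]
```

View pics/scene1.png

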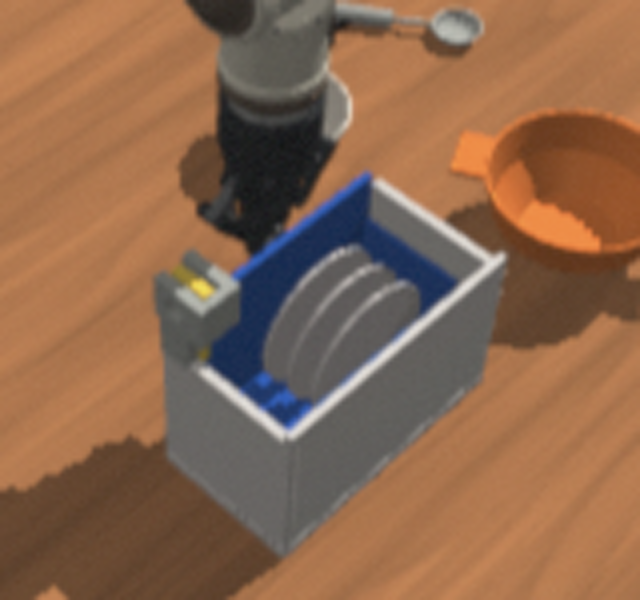

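```bash
python3 - <<'E'
from cell import bot
import cv2,numpy as np
r=bot.move_straight([600,107.5,140],v=25,until_force=35)
o=bot.get_obs();print(r,o["time_s"],o["position"],o["ft_force"])
bot.wait(.25)
bot.move_straight([500,107.5,140],v=150)
bot.move_straight([460,50,300],v=250)
a=np.radians(32.36); 
y=np.array([np.cos(a),np.sin(a),0])
# choose tool y = -pin x or +pin x so that last joint has room both here and at insertion
p=[535.7,-352.9]
for s in(1,-1):
    for b in(a,np.radians(.9)):
        yy=s*np.array([np.cos(b),np.sin(b),0]); z=np.array([0,0,-1.]); R=np.c_[np.cross(yy,z),yy,z]
        print(s,np.degrees(b),np.round(bot.solve_ik([p[0],p[1],120],R),1),np.round(bot.solve_ik([606,-100,200],R),1))
E
```

```text
True 6.4333 [580.1362378  107.80926434 138.36821158] [-0.68642328  0.55865212  0.32070148]
1 32.36 [-44.1  24.4  85.8  -0.   69.8 -76.5] [-20.6  16.1  86.8  -0.   77.  -53. ]
1 0.9 [-44.1  24.4  85.8  -0.   69.8 -45. ] [-20.6  16.1  86.8  -0.   77.  -21.5]
-1 32.36 [-44.1  24.4  85.8  -0.   69.8 103.5] [-20.6  16.1  86.8  -0.   77.  127. ]
-1 0.9 [-44.1  24.4  85.8  -0.   69.8 135. ] [-20.6  16.1  86.8  -0.   77.  158.5]
```

```bash
cat >> fit.py <<'E'
def Rp(deg):
    b=np.radians(deg);yy=np.array([np.cos(b),np.sin(b),0]);z=np.array([0,0,-1.]);return np.c_[np.cross(yy,z),yy,z]
E
python3 - <<'E'
from fit import *
import cv2
bot.command_gripper(70)
R=Rp(32.36)
bot.reach([535.7,-352.9,120],R)
r=bot.move_straight([535.7,-352.9,5],v=100,until_force=15)
o=bot.get_obs();print(r,o["time_s"],o["position"],o["ft_force"])
bot.command_gripper(10)
o=bot.get_obs();print(o["width"],o["position"])
bot.move_straight([535.7,-352.9,150],v=150)
bot.reach([606,-135,260],Rp(.9))
o=bot.get_obs();print(o["width"],o["time_s"],o["position"],o["ft_force"])
for n in("scene","top"):
    im=bot.read_camera(n)[:,:,::-1]; cv2.imwrite(f"pics/{n}2f.png",im)
    u,v=proj(n,[606,-60,205])[0].astype(int); print(n,u-40,v-35)
    cv2.imwrite(f"pics/{n}2.png",cv2.resize(im[v-35:v+35,u-40:u+40],None,fx=8,fy=8,interpolation=cv2.INTER_CUBIC))
E
```

```text
False 12.525 [ 536.27454699 -353.43325959    5.97283031] [-0.5817585  -0.58440571 -0.00396012]
24.97272730463378 [ 536.08412345 -353.29296105    5.58233808]
24.95614774802382 15.1083 [ 605.42930504 -135.55755385  258.66793591] [-0.51735389 -0.14795511 -0.63354685]
scene 249 190
top 332 145
```

View pics/scene2.png

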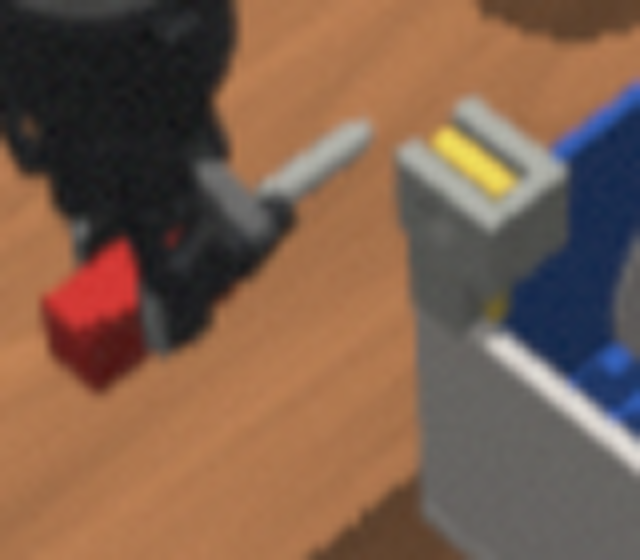

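View pics/top2.png

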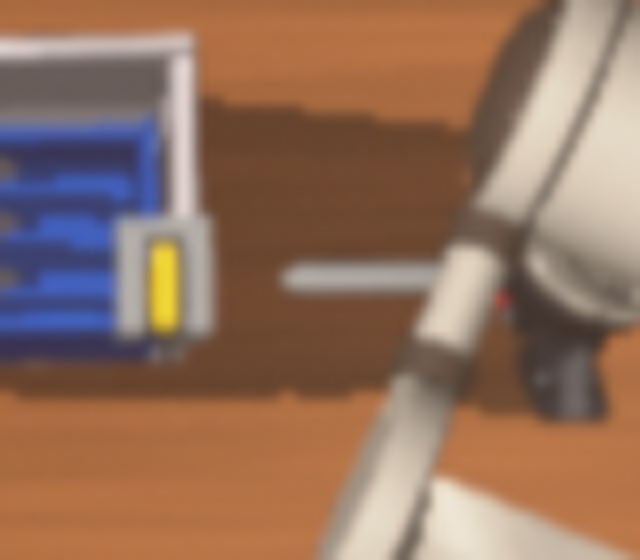

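```bash
python3 - <<'E'
from fit import *
rk=(654.8,108.5,np.radians(.9))
L=[(-71,-119,220),(-31,-119,220),(-71,-81,220),(-21,-119,220),(-51,-119,200),(-71,-119,180)]
W=T(rk,L);print(W.round(1))
o=dict(scene=(249,190),top=(332,145))
b=np.radians(.9);tcp=np.array([605.43,-135.56,258.67])
tip=tcp+[-100.4*np.sin(b),100.4*np.cos(b),9.4]; mid=tcp+[-60*np.sin(b),60*np.cos(b),9.4]
for n in o:
    print(n,((proj(n,np.vstack([W,tip,mid]))-o[n]+.5)*8-.5).round(0).tolist())
E
python3 - <<'E'
import cv2
for n,(u,v) in dict(scene=(285,195),top=(340,160)).items():
    im=cv2.imread(f"pics/{n}2f.png")
    cv2.imwrite(f"pics/{n}2z.png",cv2.resize(im[v:v+40,u:u+50],None,fx=15,fy=15,interpolation=cv2.INTER_CUBIC))
E
```

```text
[[585.7 -11.6 220. ]
 [625.7 -11.  220. ]
 [585.1  26.4 220. ]
 [635.7 -10.8 220. ]
 [605.7 -11.3 200. ]
 [585.7 -11.6 180. ]]
scene [[392.0, 150.0], [473.0, 213.0], [470.0, 92.0], [493.0, 229.0], [433.0, 218.0], [395.0, 222.0], [373.0, 125.0], [283.0, 191.0]]
top [[212.0, 333.0], [210.0, 237.0], [120.0, 335.0], [209.0, 213.0], [208.0, 290.0], [206.0, 342.0], [279.0, 277.0], [381.0, 275.0]]
```

View pics/scene2z.png

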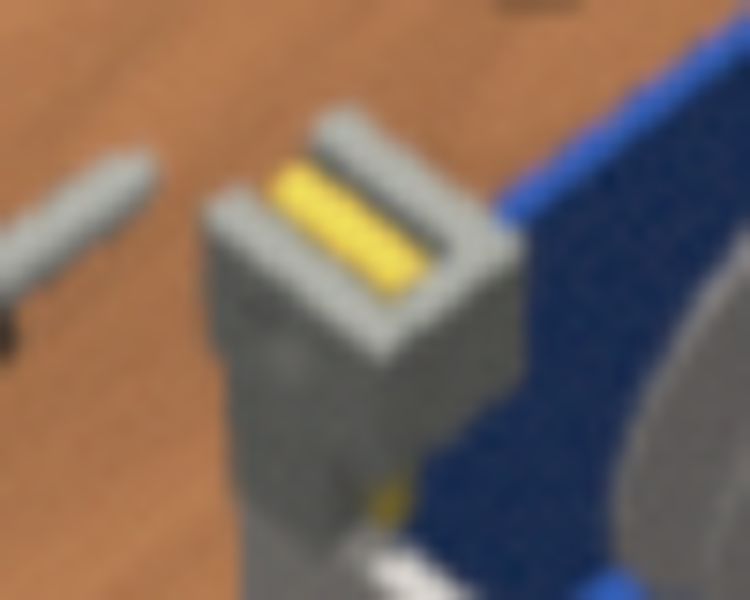

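View pics/top2z.png

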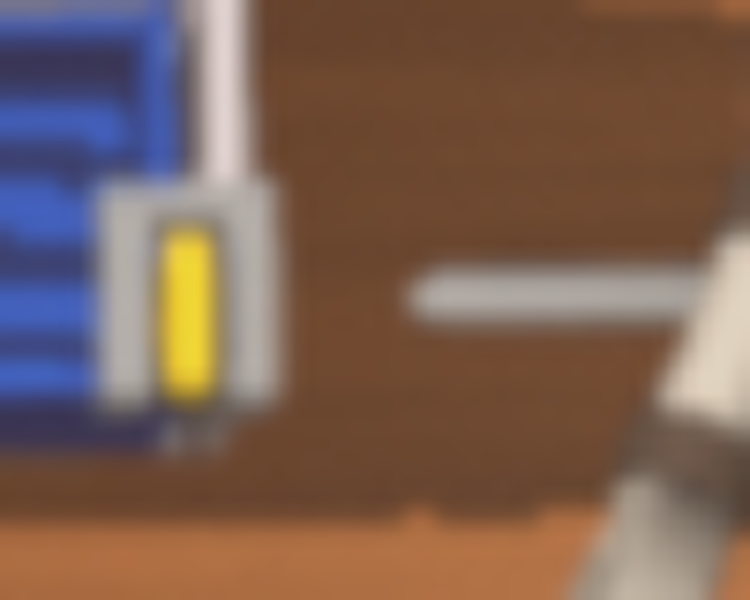

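```bash
python3 - <<'E'
from fit import *
import cv2
off=np.array([.5,.5,1.3])
g=np.array([606.6,-123,190.6])
bot.reach(g+off+[0,-15,0],Rp(.9))
bot.move_straight(g+off,v=50)
bot.wait(.3)
o=bot.get_obs();p=o["position"];print(o["time_s"],p,o["ft_force"],np.round(o["ee_rot"],4).tolist())
rk=(654.8,108.5,np.radians(.9))
L=[(-71,-119,220),(-71,-81,220),(-21,-119,220),(-51,-119,200),(-51,-100,217),(-68,-100,217),(-34,-100,217),(-71,-114,220),(-31,-114,220),(-71,-119,180)]
b=np.radians(.9)
tip=p+[-100.4*np.sin(b),100.4*np.cos(b),9.4]; mid=p+[-60*np.sin(b),60*np.cos(b),9.4]
for n,(u,v) in dict(scene=(280,195),top=(340,160)).items():
    im=bot.read_camera(n)[:,:,::-1]; cv2.imwrite(f"pics/{n}3f.png",im)
    cv2.imwrite(f"pics/{n}3.png",cv2.resize(im[v:v+40,u:u+50],None,fx=15,fy=15,interpolation=cv2.INTER_CUBIC))
    print(n,((proj(n,np.vstack([T(rk,L),tip,mid]))-(u,v)+.5)*15-.5).round(0).tolist())
    if n=="top":
        for c in(357,358,352,348): print(c,im[168:194,c].sum(1).tolist())
        print("shaft",[im[170:190,c].sum(1).tolist() for c in(368,372)])
E
```

```text
16.3333 [ 607.05818871 -122.6688577   191.85179655] [-0.10571969 -0.05291643 -0.79152068] [[-0.0155, 0.9999, -0.0001], [0.9999, 0.0155, -0.0], [-0.0, -0.0001, -1.0]]
scene [[271.0, 207.0], [417.0, 98.0], [461.0, 355.0], [348.0, 334.0], [419.0, 220.0], [356.0, 171.0], [484.0, 270.0], [291.0, 193.0], [441.0, 310.0], [277.0, 342.0], [304.0, 361.0], [144.0, 483.0]]
top [[278.0, 400.0], [106.0, 404.0], [273.0, 176.0], [270.0, 320.0], [189.0, 313.0], [191.0, 390.0], [188.0, 237.0], [256.0, 401.0], [251.0, 221.0], [266.0, 417.0], [319.0, 320.0], [500.0, 316.0]]
357 [282, 285, 291, 344, 449, 489, 494, 497, 501, 499, 502, 505, 503, 502, 503, 505, 503, 479, 392, 287, 236, 227, 226, 223, 221, 222]
358 [227, 229, 232, 259, 331, 355, 358, 366, 383, 389, 393, 394, 397, 397, 396, 397, 396, 379, 319, 256, 230, 226, 228, 225, 223, 222]
352 [298, 296, 302, 365, 475, 497, 432, 433, 492, 511, 509, 508, 507, 508, 507, 508, 497, 446, 324, 247, 258, 276, 250, 230, 221, 221]
348 [301, 295, 263, 306, 437, 508, 525, 527, 529, 524, 527, 529, 530, 528, 528, 530, 529, 504, 407, 286, 215, 205, 216, 222, 221, 221]
shaft [[232, 230, 230, 233, 230, 229, 225, 226, 238, 310, 447, 509, 454, 323, 247, 236, 233, 231, 232, 230], [234, 229, 234, 235, 234, 230, 229, 229, 240, 306, 443, 501, 446, 321, 253, 239, 235, 237, 238, 234]]
```

View pics/scene3.png

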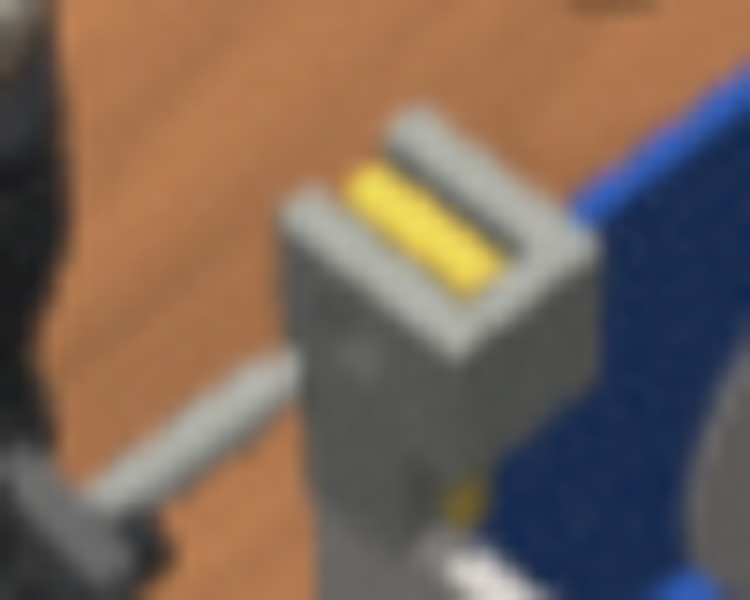

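View pics/top3.png

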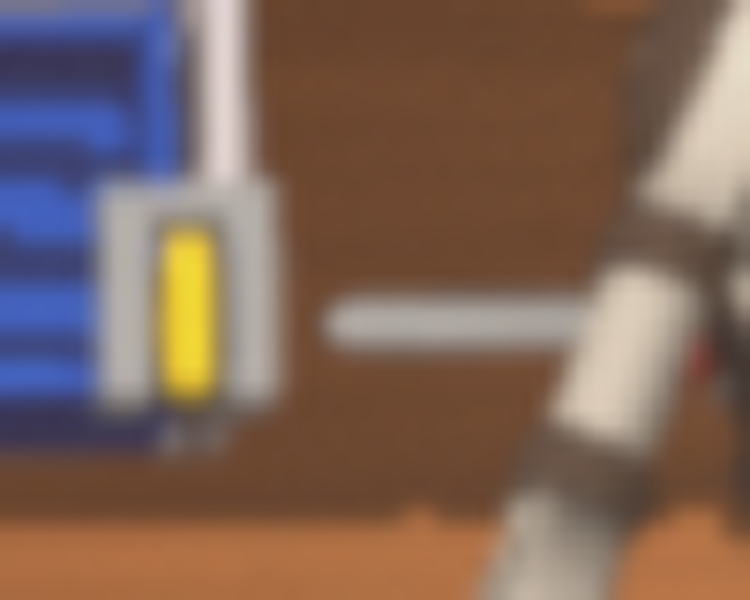

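```bash
python3 - <<'E'
from fit import *
import cv2
im=cv2.imread("pics/scene3f.png").astype(float)
p=np.array([607.06,-122.67,191.85]);b=np.radians(.9)
s=np.linspace(30,100,300);q=proj("scene",p+np.c_[-s*np.sin(b),s*np.cos(b),0*s+9.4])
for c in range(289,299):
    col=im[205:235,c]; sat=col[:,2]-col[:,0]  # wood: high R-B, steel ~0
    w=np.clip(1-sat/np.median(sat),0,None); w[w<.25]=0
    r=np.arange(205,235); print(c,(w*r).sum()/w.sum(),np.interp(c,q[:,0],q[:,1]),sat.astype(int).tolist())
# ear top front/outer edges: outer vertical front edge column & top edge rows
rk=(654.8,108.5,b)
for x in(-65,-55,-45,-35):
    u,v=proj("scene",T(rk,[(x,-119,220)]))[0]; c=int(round(u)); v+= (c-u)*(355-207)/(461-271)
    print(c,v,im[int(v)-5:int(v)+6,c].sum(1).tolist(),int(v)-5)
E
```

```text
289 229.0667461263409 226.8725976032014 [98, 99, 101, 101, 101, 98, 97, 93, 92, 89, 86, 87, 90, 92, 91, 90, 89, 89, 81, 47, 18, 6, 4, 5, 3, -1, -2, 0, 13, 47]
290 227.95412186379926 226.10707537078952 [100, 101, 101, 99, 99, 96, 92, 92, 89, 87, 87, 90, 90, 90, 90, 90, 88, 82, 57, 24, 8, 6, 6, 20, 35, 27, 12, 20, 50, 82]
291 225.8491674828599 225.34155313837763 [101, 101, 101, 99, 97, 95, 93, 90, 87, 85, 90, 91, 89, 89, 89, 89, 84, 57, 23, 10, 6, 5, 13, 59, 88, 78, 55, 58, 83, 95]
292 224.23343848580438 224.57603090596578 [99, 100, 98, 96, 95, 93, 91, 88, 86, 89, 91, 90, 89, 90, 91, 86, 63, 26, 10, 5, 6, 10, 38, 79, 96, 98, 96, 97, 98, 96]
293 223.52941176470583 223.8105086735539 [99, 98, 96, 93, 93, 90, 88, 88, 87, 92, 91, 90, 90, 89, 88, 79, 36, 10, 6, 6, 8, 32, 75, 95, 98, 98, 101, 100, 97, 95]
294 222.7388235294118 223.04498644114204 [98, 97, 94, 94, 91, 89, 89, 88, 91, 91, 91, 89, 90, 89, 83, 55, 22, 7, 7, 6, 24, 69, 94, 98, 98, 100, 100, 96, 95, 95]
295 222.06410256410257 222.27946420873013 [98, 95, 93, 91, 90, 87, 89, 92, 92, 91, 91, 91, 91, 86, 57, 24, 9, 6, 4, 13, 56, 91, 97,
[... 229 characters left out ...]
9064 [95, 91, 88, 84, 81, 82, 86, 86, 85, 83, 85, 86, 83, 61, 24, 8, 6, 10, 32, 72, 93, 97, 99, 99, 100, 97, 94, 97, 96, 98]
298 216.90724637681166 219.9828975114945 [93, 89, 84, 60, 42, 43, 46, 46, 45, 46, 55, 60, 59, 44, 20, 7, 10, 32, 72, 92, 95, 97, 99, 99, 97, 95, 94, 96, 99, 99]
299 209.433708290053 [363.0, 357.0, 355.0, 383.0, 452.0, 473.0, 384.0, 283.0, 263.0, 257.0, 259.0] 204
302 211.7784652513611 [364.0, 391.0, 440.0, 496.0, 525.0, 510.0, 431.0, 310.0, 251.0, 234.0, 233.0] 206
304 213.3443383990859 [518.0, 477.0, 477.0, 512.0, 513.0, 466.0, 361.0, 274.0, 258.0, 271.0, 289.0] 208
307 215.6892232386559 [541.0, 491.0, 476.0, 508.0, 523.0, 510.0, 426.0, 300.0, 255.0, 256.0, 248.0] 210
```

```bash
python3 - <<'E'
from fit import *
b=np.radians(.9)
def at(y): return np.array([606.2-( y+22.3)*0+0,0,0])
# hole axis x at y: 606.1 at ear ; TCP x = 606.1 + (−11.3−y)*tan b  (line along rack y)
def tcp(y): return np.array([606.1+(-11.3-y)*np.tan(b)-0.0,y,190.2])
bot.move_straight(tcp(-123),v=30)
r=bot.move_straight(tcp(-80),v=30,until_force=10)
o=bot.get_obs();print(r,o["time_s"],o["position"],o["ft_force"],o["wrist_torque"])
bot.wait(.2);o=bot.get_obs();print(o["position"],o["ft_force"],o["wrist_torque"],o["width"])
E
```

```text
False 18.2667 [607.18313862 -80.18106837 190.17438536] [-0.69216636 -0.10766015 -1.95842871] [-0.00024526 -0.00490611 -0.00181541]
[607.16669596 -80.10499906 190.1801296 ] [-0.43129338 -0.0670672  -0.36894016] [-0.02736965 -0.0571604   0.03638876] 25.004319345448817
```

```bash
python3 - <<'E'
from fit import *
import cv2
b=np.radians(.9)
def tcp(y): return np.array([606.1+(-11.3-y)*np.tan(b),y,190.2])
r=bot.move_straight(tcp(-36),v=25,until_force=12)
o=bot.get_obs();print(r,o["time_s"],o["position"],o["ft_force"],o["wrist_torque"],o["width"])
bot.wait(.2);o=bot.get_obs();print(o["position"],o["ft_force"],o["wrist_torque"])
for n,(u,v) in dict(scene=(270,180),top=(320,150)).items():
    im=bot.read_camera(n)[:,:,::-1]; cv2.imwrite(f"pics/{n}4.png",cv2.resize(im[v:v+60,u:u+70],None,fx=9,fy=9,interpolation=cv2.INTER_CUBIC))
E
```

```text
True 20.0167 [606.25378517 -40.71976578 189.73238422] [ 0.03243974 -0.76420657  0.20536789] [-0.18166017 -0.06411363 -0.03992656] 24.95949074960467
[606.18402275 -40.67478936 189.45955607] [ 1.06456197 -2.41788375  0.86554379] [-0.11031757 -0.20889479 -0.07401331]
```

View pics/scene4.png

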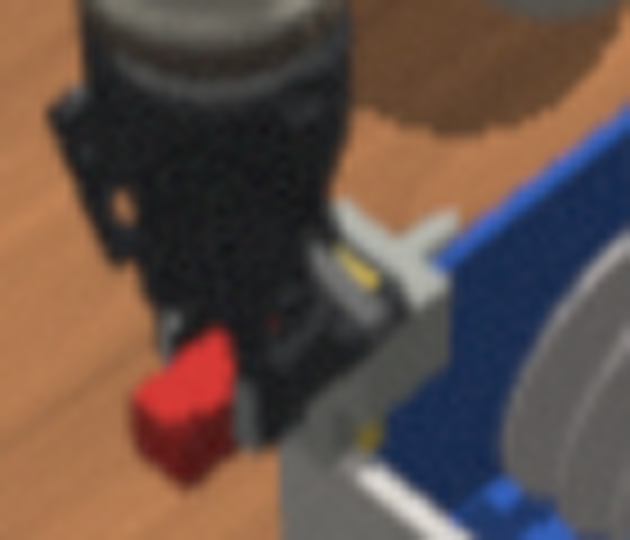

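View pics/top4.png

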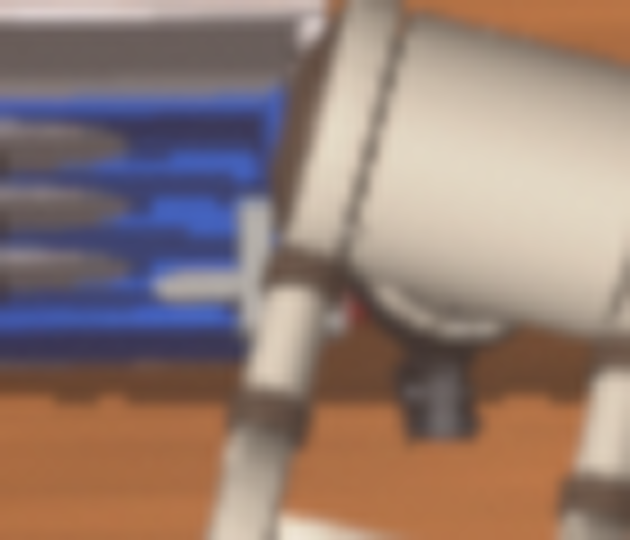

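```bash
python3 - <<'E'
from fit import *
import cv2
bot.command_gripper(60)
bot.wait(.2)
p=bot.get_obs()["position"]
bot.move_straight([p[0],p[1]-2,300],v=120)
bot.reach([480,-250,320],Rp(.9))
bot.wait(.5)
o=bot.get_obs();print(o["time_s"],o["position"],o["ft_force"])
for n,(u,v) in dict(scene=(265,180),top=(310,150)).items():
    im=bot.read_camera(n)[:,:,::-1]; cv2.imwrite(f"pics/{n}5f.png",im);cv2.imwrite(f"pics/{n}5.png",cv2.resize(im[v:v+60,u:u+70],None,fx=9,fy=9,interpolation=cv2.INTER_CUBIC))
    a=np.array([u,v]);H=[(-51,-119,200),(-51,-49,200),(-51,-179,200)]
    print(n,((proj(n,T((654.8,108.5,np.radians(.9)),H))-a+.5)*9-.5).round(0).tolist())
E
```

```text
23.4833 [ 480.16205138 -249.77782666  319.95043364] [-0.21404432 -0.83767858 -0.24178692]
scene [[343.0, 335.0], [500.0, 215.0], [202.0, 444.0]]
top [[432.0, 282.0], [244.0, 285.0], [592.0, 279.0]]
```

View pics/scene5.png

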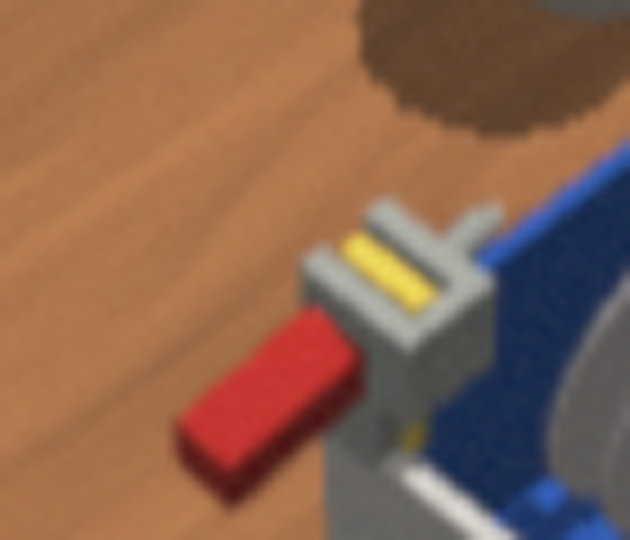

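View pics/top5.png

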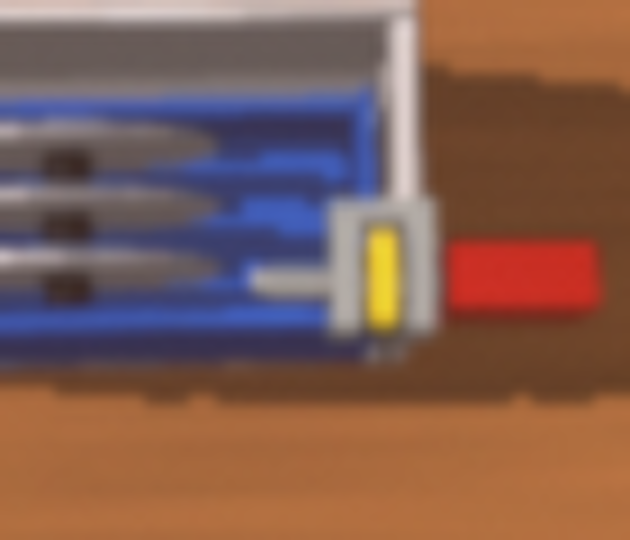

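View pics/top5f.png

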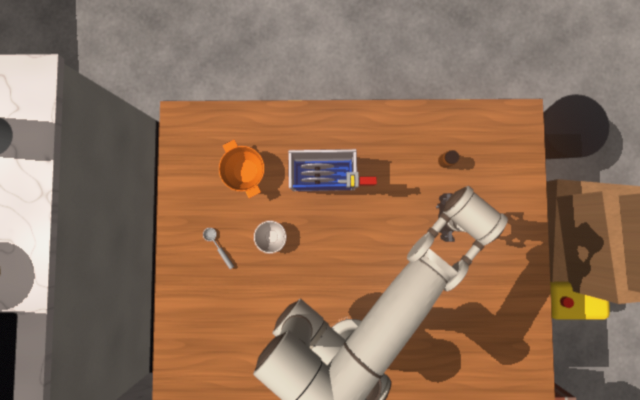

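The pin is seated: the tip is at (248,278) in the top crop against (244,285) predicted for home. The handle touches the outer ear, the bin is shut, and the other objects have not moved.

```bash
python3 - <<'E'
from cell import bot
bot.sign_off(); print(bot.get_obs()["time_s"])
E
```

```text
the job is handed in; nothing more can be done
the job is handed in; nothing more can be done
```

The bin is shut and locked: the pin is through both ears and the tab, with its handle up against the outer ear. I handed the job in at about 23.5 s of the 64 s allowed; sign-off gives no verdict, so these are my own checks.

- **Bin:** I pushed it shut with closed fingers until they met the stop. They stopped at x = 580 mm against about 579 mm expected, and a second, harder push stopped at the same place. The yellow tab shows between the ears in the pictures. I did not measure the hinge angle directly.
- **Pin:** It slid in with almost no force. It stopped at its shoulder within about 1 mm of the computed home position. In the last top picture, taken after release, the tip is within about 1 px (roughly 3 mm) of where a fully home pin should show.
- **Other objects:** The bowl, jar, colander and spoon look unmoved in the last top picture. The arm was clear of everything when I handed in.
- **A disagreement:** Before insertion, the scene camera put the ear up to about 2 mm lower than the top camera and the robot's own position did. I aimed between them, and the pin still went in freely.

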